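# Open the ratchet jaw of the tube-rack holder

### The arm

A 7-joint arm with a two-finger parallel gripper is mounted at the origin on the work surface. World frame = base frame: x ahead of the robot, y to its left, z up, the work surface at z = 0. Lengths are in m, angles in rad, forces in N, time in s.
With the tool pointing down it reaches from about 0.425 to 0.925 m from the base axis. Payload 6.8 kg.
Tool frame: the origin (TCP) lies at the very end of the fingers, on their centre line; the grasp point (between the pads) lies 19 mm behind it; z points along the fingers, y is the line along which they close (so a half turn about z gives the same grasp; the last joint's range is limited). The gripper opens to 85 mm and grips with 20 to 120 N. Pads are 22 mm wide; open, the fingers measure 114 mm over their backs; the gripper's body (76 mm by 85 mm) begins 54 mm behind the grasp point. The pads swing forward as they close: fully open they stand 13 mm farther back than shut.
Start: joints at [1.128, 0.477, 0.022, 1.555, -0.011, 1.109, -0.083], TCP at [0.222, -0.638, 0.231] pointing down, gripper open.
Joint ranges: [-2.96, 2.96], [-0.34, 2.1], [-1.41, 1.46], [0.24, 2.44], [-1.37, 4.51], [0.17, 1.92], [-2.96, 2.96]. Speed limits (rad/s): [2.39, 2.39, 3.14, 3.14, 3.14, 3.14, 3.14].

### API

Orientations are given as a rotation vector (axis times angle).
In Python, from bench import r gives the robot as it stands.
- The arm moves only by the tool play_rows, never from a script. Its argument "targets" is text: rows parted by semicolons, each of 5 numbers parted by spaces: the closure, from -1 (fully open) to 1 (shut), then the shift along the tool's x, y, z in m, then the turn about the tool's z in rad. In form: gripper dx dy dz spin; .... A call has 1 to 8 rows; each row is the pose to reach, as a shift and turn from the pose commanded when the call began, along the tool's axes at that moment; what a row does not reach only later rows make up. A row lasts 1/12 s, in which the tool goes at most 41.7 mm and 7.16 degrees, less where a joint would pass 70% of its speed; a pose out of reach is approached as far as the arm can. A call with a gripper value outside its range is refused whole. The fingers move at their own pace and stop on an object; "squeeze" is the grip in N (left out, the last holds). Time passes only in rows, so rows that repeat a pose let the fingers close. It gives the time, the measured TCP pose, the force, the opening and the grip force at its end, in the units of the state.
- r.get_obs(): the state, without advancing time (a new reading comes with each control period).
- r.grab_frame(name): name is "side" or "top"; returns the picture (480x640x3 uint8, red, green, blue); there is no depth.
- r.camera_info(name): a dict with "fov_y" (degrees; the focal length in pixels is half the picture's height over the tangent of half this angle, whatever the lens; pixels are square), "cx", "cy" (the principal point, pixels), "k1" (the pictures are not rectified: a ray, as slopes to the right and down, at radius r is drawn at 1 + k1 r^2 times it, then the intrinsics apply), "position" and "rotation" of the camera in the world. Camera axes: x right, y down, z forward; pixel columns grow to the right and rows downward; lengths in m; the calibration is good to about 2 mm. A picture is of the moment at which its call begins. camera_info takes no time and is no camera call.
- r.hand_in(): hands the job in; it is judged then, once.
The state is a dict: "clock": time; "joints": joint angles; "qvel": joint speeds; "tau": joint torques, N m; "tcp_pos": TCP position; "orientation": TCP orientation; "contact_force": force on the tool from outside, world axes, zero at the start; "moment": the same for the moment, N m; "grip_width": finger opening in m; "gripper_force": force on a finger pad.
Only numpy, scipy, OpenCV 4.12 (cv2) and the standard library are available. Lean on these libraries where they do the work, as an engineer would, in place of code of your own. Each camera call takes 0.05 s, during which the arm holds its last target. There are 200 camera calls.

### The job

The tube-rack holder has to take more racks, so open it right up: press the orange release pad on the blue sliding jaw down and, keeping it down, push the jaw back along its bar, away from the tube rack, until it is fully home against the grey end stop; then let the pad spring up and move clear. Do it with the fingertips only, without forcing anything: grip and lift nothing, and leave the tube rack and everything else standing where it is.

Things in the scene. Friction and masses are not known exactly. Their poses are not given: they have to be found in the camera images.
- holder: the rack holder, fixed to the table. Origin on the table under the bar; x along the bar in the opening direction (tube rack to end stop), z up. Grey deck x -205 to -90 mm, 130 wide, 36 high, with the tube rack and, at its end, a fixed blue plate 80 high; then a steel bar (26 wide, top 36 high, saw teeth below) to the grey end stop at x 123 to 141 mm (100 wide, 62 high)
- jaw (a joint): how far the blue sliding jaw is pushed back along the bar, in m: 0 nearest the tube rack, 0.15 fully home against the end stop. About 3 N of friction and some damping. Unless the release pad is down a ratchet stops it from moving back (after at most 8 mm of play) until just short of home; the other way it always slides
- release (a joint): how far the orange release pad is pressed straight down into the jaw, in m: 0 up (up to 0.004 while its pawl rides on a tooth), 0.010 bottomed. The ratchet is free from about 0.0045. A spring pushes it up: about 5 N at the top, 8.5 N at the bottom. It rides along with the jaw
- pad_top (a point): centre of the top of the orange release pad, which is level, 54 mm along the bar and 46 mm across it, 66 mm above the table when up. It is open to both sides; 31 mm from this point in -x of the holder is the inner side of the jaw's clamping face, 8 mm thick, its top 58 mm above the table
- push_face (a point): on the jaw: the centre of the flat upright face, 90 mm wide, from 50 to 110 mm above the table, that stands behind the pad (31 mm in +x of the holder from the pad's centre) and looks at the tube rack; this point is 88 mm above the table. Pushing on it in +x of the holder moves the jaw back
- tube_rack: white loose rack, 50 mm (along the bar) x 100 mm x 58 mm high with eight capped tubes, standing on the holder's deck (36 mm high) near the fixed plate; origin at the centre of its underside. To be left alone
- dropper: white dropper bottle, 54 mm wide, 122 mm high; origin at the centre of its underside. A bystander
- spray: green spray can, 54 mm wide, 125 mm high; origin at the centre of its underside. A bystander
- gel: amber bottle with a black cap, 56 mm wide, 110 mm high; origin at the centre of its underside. A bystander
- cup_yellow: clear specimen cup with a yellow lid, 62 mm wide, 63 mm high; origin at the centre of its underside. A bystander
- cup_red: clear specimen cup with a red lid, 62 mm wide, 63 mm high; origin at the centre of its underside. A bystander
- swab_box: white paper box, 50 x 75 x 35 mm high; origin at the centre of its underside. A bystander

How it is judged:
By the outcome, as a careful person would: the job done as asked, in the order asked, and still so for the second after the job is handed in, with the robot touching nothing.
It also fails if it takes over 34 s, if anything falls off the work surface, if the arm or the gripper's body presses on something with over 40 N, if the wrist force passes 120 N, or if a joint passes its speed limit or range.

## Working session

There is one attempt and no reset: what is moved stays moved. The work goes in short steps, Python scripts to look and compute and a tool call to move; the robot and the scene stay as the last step left them, time stands still between calls to the robot, and variables do not carry over. Pictures are saved under pics/ and viewed, at most 10 in all, crops included, and the job is handed in when it is done.

Besides the shell and the picture viewer there is one more tool, called after "Emit:" as name(argument=value, ...), one argument or row to a line, values as JSON. play_rows: Moves the arm, as the interface text tells. Its arguments: {"type":"object","properties":{"targets":{"type":"string"},"squeeze":{"type":"number"}},"required":["targets"]}

```bash
mkdir -p pics; cat > h.py <<'E'
import numpy as np, cv2
from bench import r
from scipy.spatial.transform import Rotation as R
def grab(n,f):
    im=np.array(r.grab_frame(n)); cv2.imwrite('pics/'+f,im[:,:,::-1]); return im
def K(n):
    c=r.camera_info(n); f=240/np.tan(np.radians(c['fov_y'])/2)
    return c,np.array([[f,0,c['cx']],[0,f,c['cy']],[0,0,1.]]),np.array([c['k1'],0,0,0,0])
def ray(n,uv):
    c,k,d=K(n); p=cv2.undistortPoints(np.array(uv,float).reshape(-1,1,2),k,d).reshape(-1,2)
    Rm=np.array(c['rotation']); Rm=Rm if Rm.shape==(3,3) else R.from_rotvec(Rm).as_matrix()
    return np.array(c['position']),np.c_[p,np.ones(len(p))]@Rm.T
def plane(n,uv,z):
    o,d=ray(n,uv); return o+d*((z-o[2])/d[:,2])[:,None]
def proj(n,P):
    c,k,d=K(n); Rm=np.array(c['rotation']); q=(np.atleast_2d(P)-c['position'])@Rm
    return cv2.projectPoints(q,np.zeros(3),np.zeros(3),k,d)[0].reshape(-1,2)
E
python3 - <<'E'
from h import *
a=grab('top','t0.png');b=grab('side','s0.png')
for n,im in(('top',a),('side',b)):
    print(r.camera_info(n))
    hsv=cv2.cvtColor(im,cv2.COLOR_RGB2HSV)
    for nm,lo,hi in(('orange',(5,150,120),(20,255,255)),('blue',(100,120,60),(125,255,255))):
        c,_=cv2.findContours(cv2.inRange(hsv,lo,hi),0,2)
        for k in c:
            if cv2.contourArea(k)>60: print(n,nm,cv2.contourArea(k),cv2.minAreaRect(k))
print(r.get_obs())
E
```

```text
{'fov_y': 46.52271702035222, 'cx': 309.89286366963233, 'cy': 237.10025020566755, 'k1': -0.005192918353132611, 'position': array([0.49494009, 0.01927757, 0.85471403]), 'rotation': array([-2.11391637,  2.17366522, -0.07356178])}
top orange 1026.0 ((327.0, 220.5), (29.0, 36.0), 90.0)
top blue 916.5 ((330.17962646484375, 221.9429931640625), (67.02738189697266, 47.4998893737793), 88.78113555908203)
top blue 1324.0 ((291.9999694824219, 217.49996948242188), (23.999996185302734, 64.99998474121094), 0.0)
top blue 467.0 ((433.9592590332031, 217.02252197265625), (90.21338653564453, 6.327842712402344), 87.61405944824219)
top blue 2127.0 ((352.0, 11.0), (22.0, 144.0), 90.0)
top blue 82.0 ((254.0, 8.0), (16.0, 6.0), 90.0)
{'fov_y': 51.27753494260497, 'cx': 320.6813956392107, 'cy': 238.2611190704561, 'k1': -0.12299269730914007, 'position': array([ 0.52609831, -0.39312333,  0.64067907]), 'rotation': array([-2.44603617,  0.24488666, -0.07074519])}
side orange 894.0 ((324.30767822265625, 263.5384521484375), (31.378582000732422, 32.16304397583008), 78.69007110595703)
side blue 628.5 ((345.7683715820312
[... 691 characters left out ...]
([ 1.1278985 ,  0.47772347,  0.02235162,  1.55632771, -0.01151167,
        1.10929699, -0.08310017]), 'qvel': array([-1.26816322e-04, -1.24982006e-03,  8.41863176e-04,  2.60023550e-05,
        1.12199130e-03,  1.25750566e-04,  1.35231484e-03]), 'tau': array([ 4.81085008e-03, -5.97755063e+01,  1.61399927e+00, -2.81950754e+01,
        1.28786746e-02,  5.02645664e-03, -1.95673050e-05]), 'tcp_pos': array([ 0.22160764, -0.63703343,  0.23042957]), 'orientation': array([-3.09611597e+00, -5.23193590e-01,  5.97819808e-04]), 'contact_force': array([ 0.19178152,  0.2759046 , -0.90244513]), 'moment': array([ 0.00181976, -0.04416288, -0.00376313]), 'gripper_force': 0.0, 'grip_width': 0.08562810529171809}
```

View pics/t0.png

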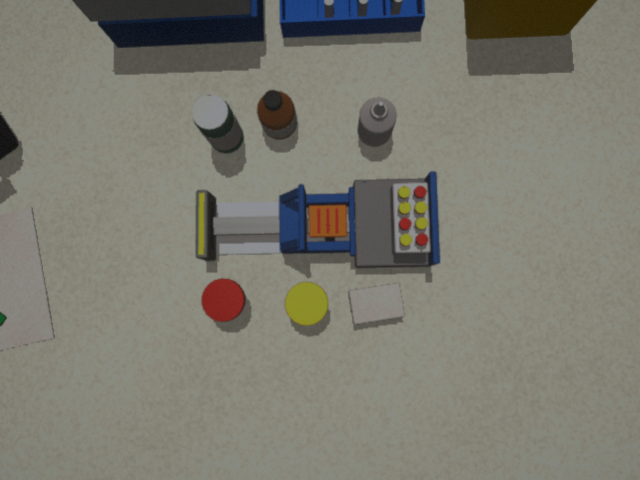

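View pics/s0.png

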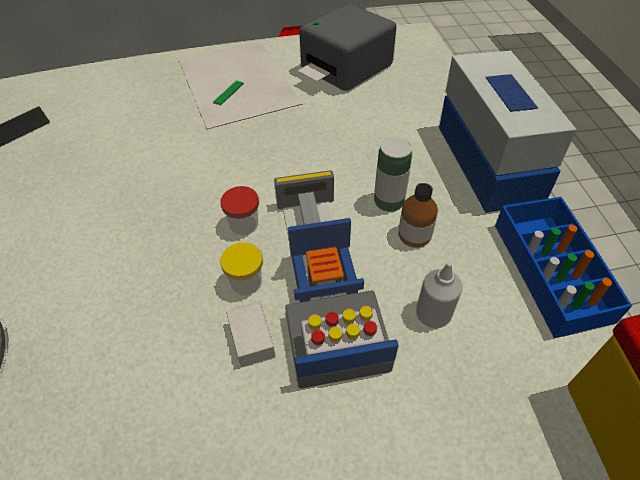

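Top view: the orange pad is at (327,220), the blue push face at x≈300, the end stop at (205,225) and the tube rack at (412,218). So the opening direction is image-left. The side view agrees, with the pad at (324,264) and the end stop at the top.

```bash
sed -i "s/Rm=np.array(c\['rotation'\]); q=/Rm=R.from_rotvec(c['rotation']).as_matrix(); q=/" h.py
python3 - <<'E'
from h import *
ims={n:cv2.imread(f'pics/{f}') for n,f in(('top','t0.png'),('side','s0.png'))}
def mask(n,lo,hi,box):
    m=cv2.inRange(cv2.cvtColor(ims[n],cv2.COLOR_BGR2HSV),lo,hi); z=np.zeros_like(m); x0,y0,x1,y1=box; z[y0:y1,x0:x1]=m[y0:y1,x0:x1]; return z
for n,b in(('top',(295,195,360,250)),('side',(295,235,360,300))):
    m=mask(n,(3,130,100),(22,255,255),b)
    m=cv2.morphologyEx(m,cv2.MORPH_CLOSE,np.ones((5,5)))
    ys,xs=np.nonzero(m); hull=cv2.convexHull(np.c_[xs,ys].astype(np.int32))
    q=plane(n,hull.reshape(-1,2),.066)[:,:2].astype(np.float32)
    print(n,cv2.minAreaRect(q*1000), xs.min(),xs.max(),ys.min(),ys.max())
# end stop yellow strip & fixed blue plate (top)
m=mask('top',(20,100,60),(35,255,255),(190,180,220,270)); ys,xs=np.nonzero(m)
q=plane('top',np.c_[xs,ys],.062)[:,:2].astype(np.float32); print('strip',cv2.minAreaRect(q*1000))
m=mask('top',(100,120,40),(125,255,255),(425,160,450,275)); ys,xs=np.nonzero(m)
q=plane('top',np.c_[xs,ys],.080)[:,:2].astype(np.float32); print('plate',cv2.minAreaRect(q*1000))
o=r.get_obs(); print(R.from_rotvec(o['orientation']).as_matrix().round(3))
for n,box in(('top',(265,170,375,270)),('side',(270,205,380,310))):
    x0,y0,x1,y1=box; cv2.imwrite(f'pics/c_{n}.png',cv2.resize(ims[n][y0:y1,x0:x1],None,fx=4,fy=4))
cv2.imwrite('pics/c.png',np.hstack([cv2.resize(cv2.imread(f'pics/c_{n}.png'),(400,400)) for n in('top','side')]))
E
```

```text
top ((606.5325317382812, 26.10955047607422), (52.67299270629883, 44.708274841308594), 88.55290985107422) 309 346 205 236
side ((606.105224609375, 22.28317642211914), (54.34806823730469, 45.2839241027832), 89.32219696044922) 306 343 247 281
strip ((608.7465209960938, 209.57656860351562), (8.577301025390625, 89.10182189941406), 88.69831848144531)
plate ((605.2950439453125, -121.95873260498047), (8.878393173217773, 126.48793029785156), 89.43113708496094)
[[ 0.944  0.329 -0.001]
 [ 0.329 -0.944  0.001]
 [-0.    -0.002 -1.   ]]
```

View pics/c.png

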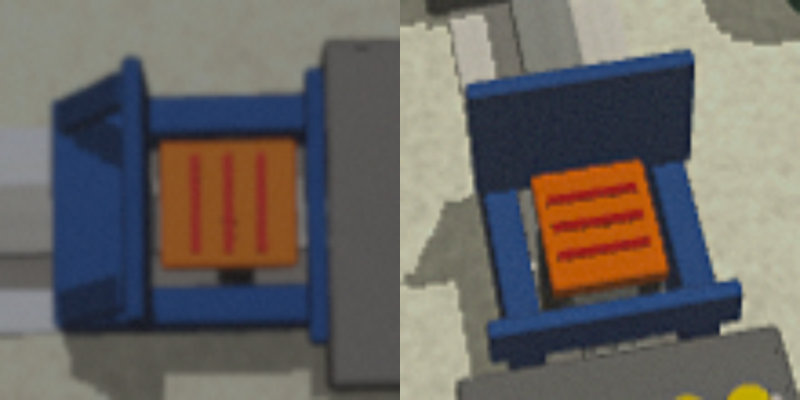

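Pad centre is about (0.606, 0.024), the opening direction is roughly world +y, and the jaw is at its inner end. Next I'll travel high with the fingers closed.

Emit:
play_rows(
  targets="1 0.234 -0.204 0 -0.95;1 0.234 -0.204 0 -0.95;1 0.234 -0.204 0 -0.95;1 0.234 -0.204 0 -0.95;1 0.234 -0.204 0 -0.95;1 0.234 -0.204 0 -0.95;1 0.234 -0.204 0 -0.95;1 0.234 -0.204 0 -0.95",
  squeeze=20,
)

```text
clock: 0.77
tcp_pos: [0.3786, -0.3623, 0.2313]
orientation: [-2.502, -1.897, -0.003]
contact_force: [0.8, 0.2, -0.2]
grip_width: -0.0001
gripper_force: 0.0
```

```bash
cat > go.py <<'E'
from h import *
import sys
o=r.get_obs(); M=R.from_rotvec(o['orientation']).as_matrix(); u=np.array([.015,1,0])
def rep(P): print('t',o['clock'],'tcp',o['tcp_pos'].round(4),'F',o['contact_force'].round(1),'j',o['joints'].round(2),'shift',(M.T@(np.array(P)-o['tcp_pos'])).round(4),'spin',round(-(np.arctan2(u[1],u[0])-np.arctan2(M[1,0],M[0,0])),3),'z',M[:,2].round(3),'grip',round(o['grip_width'],4))
rep([float(a) for a in sys.argv[1:4]])
E
python3 go.py .6065 .037 .2
```

```text
t 0.7667 tcp [ 0.3786 -0.3623  0.2313] F [ 0.8  0.2 -0.2] j [ 0.89  0.25 -0.29  1.9   0.08  1.01  0.29] shift [0.446  0.1117 0.0322] spin -0.258 z [ 0.001  0.002 -1.   ] grip -0.0001
```

Emit:
play_rows(
  targets="1 0.04 0.01 0 -0.1;1 0.08 0.02 0 -0.2;1 0.12 0.03 0 -0.26;1 0.16 0.04 0 -0.26;1 0.2 0.05 0 -0.26;1 0.24 0.06 0 -0.26;1 0.28 0.07 0 -0.26;1 0.32 0.08 0 -0.26",
)

```text
clock: 1.43
tcp_pos: [0.5432, -0.0818, 0.2311]
orientation: [-2.25, -2.192, 0.001]
contact_force: [1.4, -0.4, -0.7]
grip_width: -0.0002
gripper_force: 0.0
```

```bash
python3 go.py .6065 .037 .1
```

```text
t 1.4333 tcp [ 0.5432 -0.0818  0.2311] F [ 1.4 -0.4 -0.7] j [ 0.44  0.31 -0.5   1.83  0.17  1.04 -0.15] shift [0.1205 0.0602 0.1311] spin -0.011 z [-0. -0. -1.] grip -0.0002
```

Emit:
play_rows(
  targets="1 0.04 0.02 0 -0.01;1 0.08 0.04 0 -0.01;1 0.12 0.06 0.02 -0.01;1 0.12 0.06 0.05 -0.01;1 0.12 0.06 0.08 -0.01;1 0.12 0.06 0.1 -0.01;1 0.12 0.06 0.1 -0.01;1 0.12 0.06 0.1 -0.01",
)

```text
clock: 2.1
tcp_pos: [0.6051, 0.0347, 0.1304]
orientation: [-2.238, -2.202, 0.003]
contact_force: [-0.1, 0.5, 1.0]
grip_width: 0.0
gripper_force: 0.0
```

```bash
python3 - <<'E'
from h import *
a=grab('top','t1.png');b=grab('side','s1.png')
cv2.imwrite('pics/c1.png',np.hstack([cv2.resize(a[150:290,240:380],(400,400)),cv2.resize(b[170:310,250:390],(400,400))])[:,:,::-1])
E
python3 go.py .6065 .037 .07
```

```text
t 2.2 tcp [0.6069 0.0348 0.1328] F [-0.7 -0.2 -0.2] j [ 0.21  0.52 -0.49  1.78  0.3   0.91 -0.43] shift [ 0.0022 -0.0006  0.0628] spin -0.002 z [ 0.002  0.    -1.   ] grip -0.0002
```

View pics/c1.png

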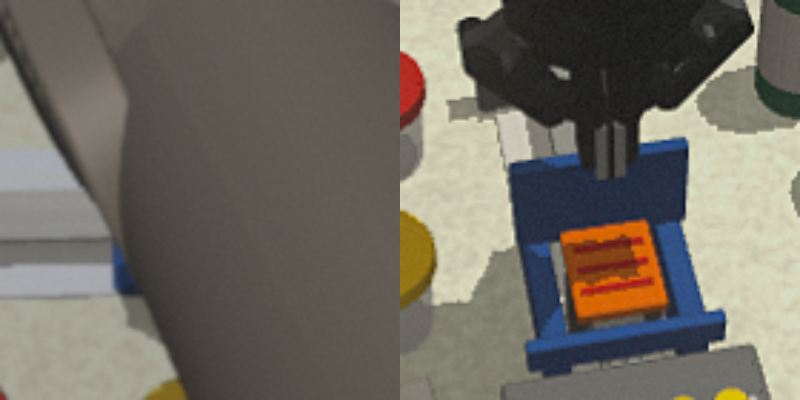

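The side view shows the closed fingertips just above the pad, laterally centred, with their shadow on the pad. Descending gently.

Emit:
play_rows(
  targets="1 0.002 0 0.02 0;1 0.002 0 0.04 0;1 0.002 0 0.05 0;1 0.002 0 0.056 0;1 0.002 0 0.06 0;1 0.002 0 0.062 0;1 0.002 0 0.064 0;1 0.002 0 0.064 0",
)

```text
clock: 2.87
tcp_pos: [0.6063, 0.0369, 0.0678]
orientation: [2.239, 2.203, 0.001]
contact_force: [-0.2, -0.4, -0.2]
grip_width: -0.0003
gripper_force: 0.0
```

```bash
python3 go.py .6065 .037 .0585
```

```text
t 2.8667 tcp [0.6063 0.0369 0.0678] F [-0.2 -0.4 -0.2] j [ 0.17  0.6  -0.45  1.82  0.36  0.79 -0.48] shift [0.0001 0.0001 0.0093] spin -0.001 z [ 0.001  0.    -1.   ] grip -0.0003
```

Emit:
play_rows(
  targets="1 0 0 0.001 0;1 0 0 0.002 0;1 0 0 0.003 0;1 0 0 0.004 0;1 0 0 0.005 0;1 0 0 0.005 0;1 0 0 0.005 0",
)

```text
clock: 3.45
tcp_pos: [0.6062, 0.0369, 0.0628]
orientation: [2.239, 2.203, 0.0]
contact_force: [-0.6, -1.1, 5.6]
grip_width: -0.0002
gripper_force: 2.7
```

Emit:
play_rows(
  targets="1 0 0 0.001 0;1 0 0 0.002 0;1 0 0 0.003 0;1 0 0 0.004 0;1 0 0 0.005 0;1 0 0 0.005 0;1 0 0 0.005 0",
)

```text
clock: 4.03
tcp_pos: [0.6062, 0.0369, 0.058]
orientation: [2.239, 2.203, 0.0]
contact_force: [-1.7, -1.0, 7.7]
grip_width: -0.0001
gripper_force: 3.6
```

The pad is down about 8 mm. Pushing along the bar now.

Emit:
play_rows(
  targets="1 0.002 0 0 0;1 0.004 0 0 0;1 0.006 0 0 0;1 0.008 0 0 0;1 0.01 0 0 0;1 0.012 0 0 0;1 0.014 0 0 0;1 0.016 0 0 0",
)

```text
clock: 4.7
tcp_pos: [0.6063, 0.0515, 0.0579]
orientation: [2.239, 2.201, -0.002]
contact_force: [-1.7, -2.9, 8.1]
grip_width: 0.0
gripper_force: 3.6
```

```bash
python3 - <<'E'
from h import *
b=grab('side','s2.png')
cv2.imwrite('pics/c2.png',cv2.resize(b[150:330,230:410],(540,540))[:,:,::-1])
E
python3 go.py .608 .18 .058
```

```text
t 4.75 tcp [0.6064 0.0522 0.058 ] F [-1.5 -2.9  7.2] j [ 0.14  0.62 -0.45  1.82  0.37  0.78 -0.51] shift [ 0.1278 -0.0005 -0.0002] spin -0.001 z [ 0.    -0.001 -1.   ] grip -0.0
```

View pics/c2.png

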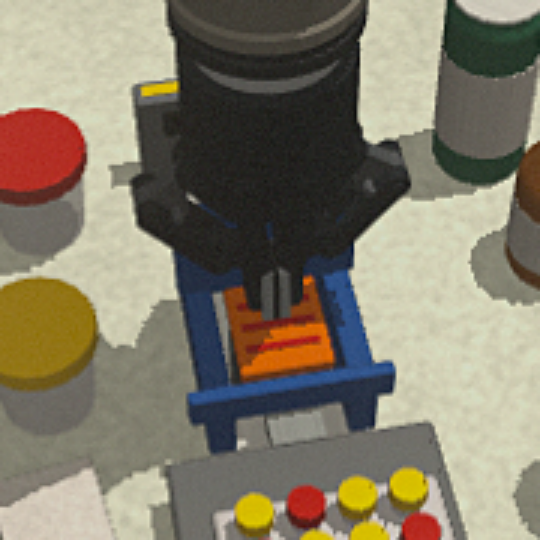

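The jaw is moving: there is a gap between clamp face and deck, and the pad is under the fingers. Continuing.

Emit:
play_rows(
  targets="1 0.004 0 0 0;1 0.008 0 0 0;1 0.012 0 0 0;1 0.016 0 0 0;1 0.02 0 0 0;1 0.024 0 0 0;1 0.028 0 0 0;1 0.032 0 0 0",
)

```text
clock: 5.42
tcp_pos: [0.6067, 0.0835, 0.0578]
orientation: [2.239, 2.201, -0.003]
contact_force: [-2.4, -3.2, 6.6]
grip_width: 0.0002
gripper_force: 3.6
```

Emit:
play_rows(
  targets="1 0.004 0 0 0;1 0.008 0 0 0;1 0.012 0 0 0;1 0.016 0 0 0;1 0.02 0 0 0;1 0.024 0 0 0;1 0.028 0 0 0;1 0.032 0 0 0",
)

```text
clock: 6.08
tcp_pos: [0.6071, 0.1156, 0.0578]
orientation: [2.239, 2.202, -0.003]
contact_force: [-2.9, -3.3, 7.8]
grip_width: 0.0001
gripper_force: 3.6
```

Emit:
play_rows(
  targets="1 0.004 0 0 0;1 0.008 0 0 0;1 0.012 0 0 0;1 0.016 0 0 0;1 0.02 0 0 0;1 0.024 0 0 0;1 0.028 0 0 0;1 0.032 0 0 0",
)

```text
clock: 6.75
tcp_pos: [0.6082, 0.1429, 0.0577]
orientation: [2.238, 2.197, -0.01]
contact_force: [-4.5, -22.5, 15.7]
grip_width: -0.0001
gripper_force: 3.6
```

```bash
python3 go.py .608 .19 .058
```

```text
t 6.75 tcp [0.6082 0.1429 0.0577] F [ -4.5 -22.5  15.7] j [-0.01  0.64 -0.44  1.78  0.37  0.81 -0.66] shift [ 0.0471 -0.0011 -0.0007] spin -0.003 z [-0.001 -0.009 -1.   ] grip -0.0001
```

Force rose to 22 N at y=0.143, so it may already be home if the jaw didn't start at 0. Looking.

```bash
python3 - <<'E'
from h import *
b=grab('side','s3.png');a=grab('top','t3.png')
cv2.imwrite('pics/c3.png',np.hstack([cv2.resize(a[150:290,180:320],(400,400)),cv2.resize(b[140:300,230:390],(400,400))])[:,:,::-1])
E
python3 go.py .608 .19 .058
```

```text
t 6.85 tcp [0.6082 0.1429 0.0577] F [ -3.1 -12.6  10.2] j [-0.01  0.64 -0.44  1.78  0.37  0.81 -0.66] shift [ 0.0471 -0.0011 -0.0007] spin -0.004 z [-0.001 -0.008 -1.   ] grip -0.0001
```

View pics/c3.png

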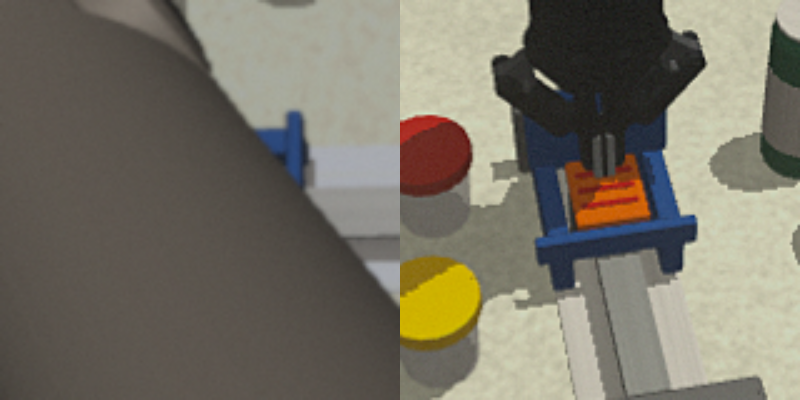

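```bash
python3 - <<'E'
from h import *
for z in (.036,.045,.055): print('rear y0',z,plane('top',[[279.8,217]],z).round(4), 'clamp outer', plane('top',[[354.6,222]],.058)[0,1].round(4))
print('now clamp outer',plane('top',[[286.7,200]],.058).round(4))
a=cv2.imread('pics/t0.png')
print('stop inner edge y', plane('top',[[213.5,200],[213.5,225]],.062).round(4))
for row in(205,240): print(a[row,195:220].tolist())
E
```

```text
rear y0 0.036 [[0.6182 0.097  0.036 ]] clamp outer -0.0127
rear y0 0.045 [[0.6169 0.0961 0.045 ]] clamp outer -0.0127
rear y0 0.055 [[0.6153 0.0952 0.055 ]] clamp outer -0.0127
now clamp outer [[0.6395 0.0844 0.058 ]]
stop inner edge y [[0.6423 0.1906 0.062 ]
 [0.6057 0.1908 0.062 ]]
[[105, 116, 115], [79, 84, 84], [71, 77, 78], [62, 96, 95], [45, 124, 122], [41, 139, 139], [41, 141, 141], [40, 139, 139], [41, 126, 127], [70, 104, 106], [81, 87, 88], [71, 72, 75], [52, 54, 55], [36, 40, 42], [32, 36, 35], [26, 28, 30], [28, 33, 31], [27, 29, 31], [28, 33, 32], [30, 34, 33], [44, 47, 47], [81, 83, 83], [126, 123, 122], [143, 139, 137], [147, 142, 140]]
[[97, 106, 107], [73, 76, 77], [72, 79, 81], [62, 109, 109], [48, 134, 133], [37, 140, 138], [38, 140, 138], [42, 142, 141], [48, 129, 128], [70, 105, 106], [79, 85, 86], [70, 71, 74], [52, 53, 55], [37, 40, 39], [31, 34, 33], [26, 29, 30], [28, 32, 32], [25, 29, 29], [29, 33, 32], [33, 37, 38], [43, 47, 46], [72, 76, 76], [87, 90, 92], [89, 93, 96], [87, 90, 93]]
```

Jaw travel is about 97–99 mm, which matches the initial gap of about 104 ±5 mm to the stop. The pad is at free depth and the push is firmly blocked, so I take it as home. I'll ease the push and lift straight up with slight forward bias, so the pad isn't dragged back.

Emit:
play_rows(
  targets="1 -0.002 0 -0.002 0;1 -0.003 0 -0.004 0;1 -0.004 0 -0.007 0;1 -0.004 0 -0.01 0;1 -0.005 0 -0.013 0;1 -0.008 0 -0.016 0;1 -0.01 0 -0.02 0;1 -0.01 0 -0.03 0",
)

```text
clock: 7.52
tcp_pos: [0.6066, 0.1383, 0.0865]
orientation: [-2.238, -2.203, 0.003]
contact_force: [0.2, 0.3, -0.4]
grip_width: -0.0001
gripper_force: 0.0
```

Emit:
play_rows(
  targets="1 0 0 -0.03 0;1 0 0 -0.07 0;1 0 0 -0.11 0;1 0 0 -0.15 0;1 -0.03 0 -0.15 0;1 -0.07 0 -0.15 0;1 -0.11 0 -0.15 0;1 -0.15 0 -0.15 0",
)

```text
clock: 8.18
tcp_pos: [0.605, -0.0121, 0.2385]
orientation: [2.237, 2.205, 0.002]
contact_force: [0.6, 0.1, 0.0]
grip_width: 0.0
gripper_force: 0.0
```

Emit:
play_rows(
  targets="1 -0.04 0 0 0;1 -0.08 0 0 0;1 -0.12 0 0 0;1 -0.16 0 0 0;1 -0.2 0 0 0;1 -0.2 0 0 0;1 -0.2 0 0 0",
)

```text
clock: 8.77
tcp_pos: [0.6013, -0.2146, 0.2376]
orientation: [2.245, 2.197, -0.001]
contact_force: [0.8, 1.0, 0.2]
grip_width: -0.0002
gripper_force: 0.0
```

```bash
python3 - <<'E'
from h import *
b=grab('side','s4.png');a=grab('top','t4.png')
cv2.imwrite('pics/c4.png',np.hstack([cv2.resize(a[160:280,180:300],(400,400)),cv2.resize(b[140:280,230:370],(400,400))])[:,:,::-1])
E
python3 go.py .608 .13 .058
```

```text
t 8.8667 tcp [ 0.6022 -0.2098  0.2378] F [ 0.7  0.1 -0.3] j [ 0.55  0.44 -0.42  1.62  0.2   1.12  0.06] shift [0.3396 0.0006 0.1802] spin -0.0 z [ 0.001  0.001 -1.   ] grip 0.0001
```

View pics/c4.png

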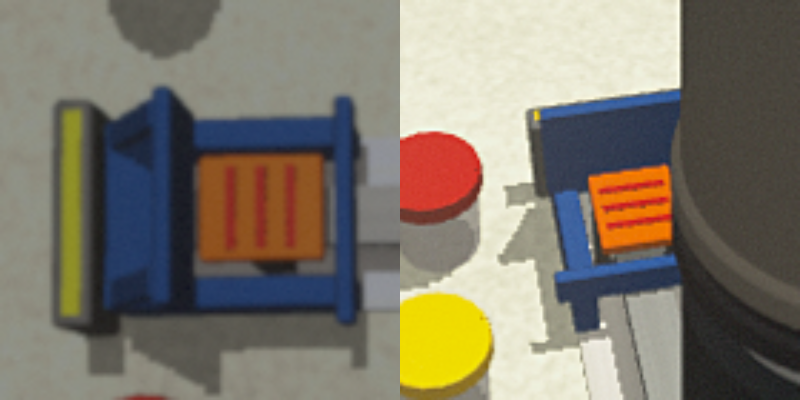

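The jaw's rear is flush against the end stop. Its position hasn't changed since the push was blocked, the pad is up, the bystanders are undisturbed and the arm is clear.

```bash
python3 -c "
from bench import r
print(r.hand_in())"
```

```text
the job is handed in; nothing more can be done
None
```

I pressed the release pad, slid the jaw back about 98 mm until it was firmly blocked at the end stop, then let the pad up and moved clear. The job is handed in; the hand-in gave no verdict, and I judged the jaw fully home from that block and the final pictures.

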